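# Push-to-open bread cabinet: spring the door and swing it wide

## Robot

A 7-joint arm with a two-finger parallel gripper is mounted at the origin on the work surface. World frame = base frame: x ahead of the robot, y to its left, z up, the work surface at z = 0. Lengths are in m, angles in rad, forces in N, time in s.
With the tool pointing down it reaches from about 0.4 to 0.85 m from the base axis. Payload 4.5 kg.
Tool frame: the origin (TCP) lies midway between the tips of the shut fingers; the grasp point (between the pads) lies 19 mm behind it; z points along the fingers, y is the line along which they close (so a half turn about z gives the same grasp; the last joint's range is limited). The gripper opens to 88 mm and grips with 3 to 60 N. Pads are 18 mm wide; open, the fingers measure 123 mm over their backs; the gripper's body (75 mm by 187 mm) begins 45 mm behind the grasp point.
Start: joints at [-1.104, 0.689, -0.195, 1.565, 0.157, 0.902, -0.215], TCP at [0.262, 0.567, 0.214] pointing down, gripper open.
Joint ranges: [-3.01, 3.01], [-0.46, 2.08], [-1.47, 1.51], [0.13, 2.56], [-1, 4.14], [0.04, 2.09], [-2.66, 2.66]. Speed limits (rad/s): [2.57, 2.57, 3.14, 3.14, 3.14, 3.14, 3.14].

## Interface

Orientations are given as a unit quaternion [x, y, z, w].
In Python, from plant import r, eyes, finish_job gives the robot as it stands. The module is installed in compiled form; this text tells all that it offers.
- The arm moves only by the tool move_arm, never from a script. Its argument "motion" is a list of rows, each a list of 7 numbers: the shift along the tool's x, y, z in mm, then the turn, a rotation vector about the tool's x, y, z in degrees, then the closure, from 0 (fully open) to 1 (shut). A call has 1 to 5 rows; each row is the pose to reach, as a shift and turn from the pose commanded when the call began, along the tool's axes at that moment; what a row does not reach only later rows make up. A row lasts 1/8 s, in which the tool goes at most 62.5 mm and 10.7 degrees, less where a joint would pass 70% of its speed; a pose out of reach is approached as far as the arm can. A call with a gripper value outside its range is refused whole. The fingers move at their own pace and stop on an object; "newtons" is the grip in N (left out, the last holds). Time passes only in rows, so rows that repeat a pose let the fingers close. It gives the time, the measured TCP pose, the force, the opening and the grip force at its end, in the units of the state.
- r.get_state(): the state, without advancing time (a new reading comes with each control period).
- eyes.snapshot(name): name is "scene" or "top" or "wrist"; returns a dict with "frame" (420x560x3 uint8, red, green, blue), "z_map" (420x560 float32, m along the optical axis (not along the pixel's ray), 0 where there is no reading), "intrinsics" (3x3 intrinsics, pixels), "world_to_cam" (4x4, takes a point from world to camera coordinates). Camera axes: x right, y down, z forward; pixel columns grow to the right and rows downward; lengths in m; the calibration is good to about 2 mm. A picture is of the moment at which its call begins.
- finish_job(): hands the job in; it is judged then, once.
The state is a dict: "clock": time; "q": joint angles; "qd": joint speeds; "joint_torque": joint torques, N m; "tool_pos": TCP position; "eef_rot": TCP orientation; "contact_force": force on the tool from outside, world axes, zero at the start; "moment": the same for the moment, N m; "opening": opening from 0.0 (shut) to 1.0 (fully open); "finger_force": force on a finger pad.
Only numpy, scipy, OpenCV 4.12 (cv2) and the standard library are available. Lean on these libraries where they do the work, as an engineer would, in place of code of your own. Each camera call takes 0.05 s, during which the arm holds its last target. There are 200 camera calls.

## Task

Open the bread cabinet for loading by pushing with the fingers alone; pick nothing up. Slide the empty loaf tin that stands in the door's way along the bench, clear of the door's swing, without lifting or tipping it; press the door in near its free edge until the catch lets go, take the fingers off so that the spring pops it ajar, then reach behind the free edge and swing the door wide open, square to the cabinet's front or nearly so. Do not let the door or the cabinet touch the tin, and leave everything else on the bench where it stands.

Things in the scene. Friction and masses are not known exactly. Their poses are not given: they have to be found in the camera images.
- cabinet: Countertop bread cabinet, stainless steel, fixed: 260 deep (x), 330 wide (y), 225 mm high. Origin on the bench under its centre; its front looks along its own -x, carcass front plane at x = -130 mm. A handleless door covers y = -60 to +160 mm of the front; the rest (y = -165 to -70) is a fixed fascia level with the carcass, with a knob at y = -114, z = 115 mm standing out 19 mm.
- door (a joint): The door's hinge, rad: 0 shut, grows as it opens outwards, stops at -0.026 and 1.6. Vertical axis at x = -137, y = +160 mm of the cabinet. Door 220 wide, 18 thick, 22 to 221 mm above the bench; shut, its outer face is at x = -155, its back at x = -137 and its free edge at y = -60 mm of the cabinet. Ajar or beyond it moves easily (under 1 N at the free edge) and stays where left.
- door_press (a point): On the door's outer face, 25 mm from the free edge, 180 mm above the bench: a good place to press. Pushed in here by 4 mm (about 4 to 5 N; hard stop at 5 mm) the catch lets go, and once the fingers withdraw a spring plunger throws the door ajar to about 0.2 rad (some 45 mm gap at the free edge). It does not latch again.
- door_back (a point): On the door's back face, 50 mm from the free edge, 170 mm from the hinge axis, 180 mm above the bench: a good place to swing the ajar door from behind, fingers let down from above between door and carcass. Strike roller and plunger are behind the free edge, 80 to 130 mm above the bench: stay above them.
- door_hinge (a point): Point on the hinge axis, 180 mm above the bench.
- loaf_tin: Empty open-topped loaf tin, bare metal, 180 (x) x 95 (y) x 70 mm high, walls and floor 4 mm, 0.28 to 0.56 kg, standing in front of the door with its long side roughly along the door. Origin at the centre of its underside, z up.
- jam_jar: Bystander: round jar, 68 mm across, 100 mm high, origin at its underside; stands beyond the hinge end of the cabinet's front.
- dredger: Bystander: steel flour dredger, 70 mm across, 121 mm high, origin at its underside; stands some 100 mm further out than the jam jar.
- tongs: Bystander: serving tongs lying flat, 235 x 80 x 18 mm, origin at its underside.
- scraper: Bystander: bench scraper lying flat, 100 x 124 x 20 mm, origin at its underside.
- roll_tray: Bystander: white tray of rolls, 260 (x) x 190 mm (y), 48 mm high with the rolls, origin at its underside.
- egg_bowl: Bystander: steel bowl, 130 mm across, 60 mm high, origin at its underside.
Things that resemble listed ones, but are neither listed nor needed, are in the scene too. Leave any green look-alike of the loaf_tin alone.

How it is judged:
By the outcome, as a careful person would: the job done as asked, in the order asked, and still so for the second after the job is handed in, with the robot touching nothing.
It also fails if it takes over 64 s, if anything falls off the work surface, if the arm or the gripper's body presses on something with over 40 N, if the wrist force passes 120 N, or if a joint passes its speed limit or range.

## Working session

There is one attempt and no reset: what is moved stays moved. The work goes in short steps, Python scripts to look and compute and a tool call to move; the robot and the scene stay as the last step left them, time stands still between calls to the robot, and variables do not carry over. Pictures are saved under pics/ and viewed, at most 10 in all, crops included, and the job is handed in when it is done.

Besides the shell and the picture viewer there is one more tool, called after "Emit:" by a JSON object that holds its "api" and its "payload", one argument or row to a line. move_arm: Moves the arm, as the interface text tells. Its arguments: {"type":"object","properties":{"motion":{"type":"array","items":{"type":"array","items":{"type":"number"}}},"newtons":{"type":"number"}},"required":["motion"]}

```bash
mkdir -p pics; cat > h.py <<'E'
import numpy as np, cv2
from plant import r, eyes, finish_job
def snap(n,f):
    s=eyes.snapshot(n); cv2.imwrite('pics/'+f+'.png',cv2.cvtColor(s['frame'],cv2.COLOR_RGB2BGR)); np.savez('pics/'+f,**s); return s
def pts(s):
    z=s['z_map']; K=np.array(s['intrinsics']); v,u=np.mgrid[:z.shape[0],:z.shape[1]]
    P=np.stack([(u-K[0,2])/K[0,0]*z,(v-K[1,2])/K[1,1]*z,z,np.ones_like(z)],-1)
    W=P@np.linalg.inv(s['world_to_cam']).T; W[z==0]=np.nan; return W[...,:3]
E
python3 - <<'E'
from h import *
a=snap('scene','s0');b=snap('top','t0')
cv2.imwrite('pics/both.png',np.hstack([cv2.resize(cv2.imread('pics/%s.png'%n),(400,300)) for n in('s0','t0')]))
st=r.get_state();print(st)
E
```

```text
{'clock': 0.1, 'q': array([-1.10419732,  0.68994189, -0.1945345 ,  1.56620545,  0.15730181,
        0.90251252, -0.21508593]), 'qd': array([-0.00214209, -0.00037987, -0.00016133, -0.00415223,  0.00110544,
        0.00071438, -0.00042374]), 'joint_torque': array([-3.23669155e-03, -5.28501248e+01, -1.27141658e+00, -1.53837901e+01,
       -5.25506528e-02,  2.03995223e-03,  4.67555833e-05]), 'tool_pos': array([0.26191629, 0.56680962, 0.21297378]), 'eef_rot': array([ 2.14666381e-01,  9.76687075e-01, -8.28148089e-04, -1.25441470e-04]), 'contact_force': array([-0.05831925,  0.30692442, -0.41520183]), 'moment': array([ 0.04991169,  0.00110329, -0.04240749]), 'finger_force': 0.0, 'opening': 0.9992043031652217}
```

View pics/t0.png

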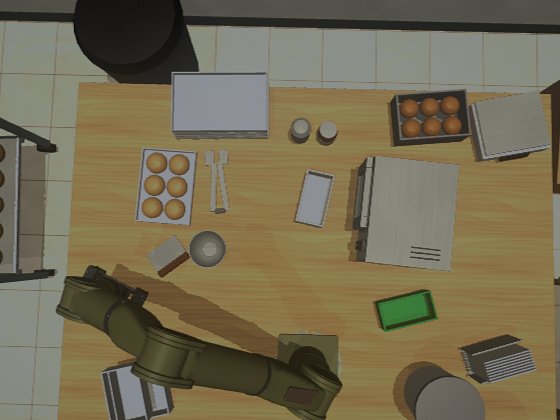

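View pics/s0.png

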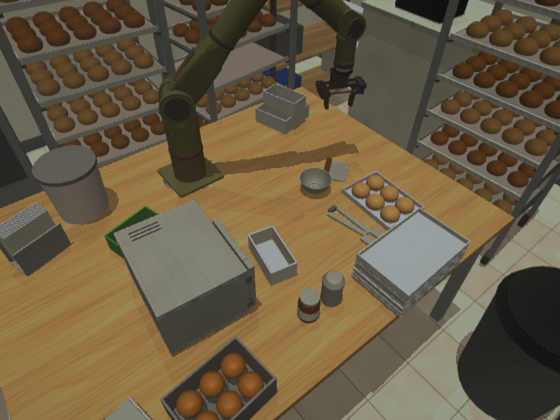

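The top view (world +x up, +y left) shows the cabinet at (405,212) with its front facing left and the hinge at the top end. The tin is at (314,198), the jar at (327,132), the dredger at (300,130), the tongs at (217,182) and the bowl at (208,249). The green look-alike is at (405,310).

```bash
python3 - <<'E'
from h import *
s=dict(np.load('pics/t0.npz'));W=pts(s)
def rect(u0,v0,u1,v1,z0,z1):
    w=W[v0:v1,u0:u1].reshape(-1,3); w=w[(w[:,2]>z0)&(w[:,2]<z1)]
    R=cv2.minAreaRect(w[:,:2].astype(np.float32)*1000); print(len(w),np.round(w[:,2].max(),3),[np.round(x,1) for x in R],np.round(cv2.boxPoints(R)).tolist())
for n,a in dict(cab=(350,150,465,275,.215,.235),cab_knob_door=(345,150,385,275,.09,.214),tin=(290,160,340,235,.055,.08),jar=(316,115,345,150,.085,.115),dredger=(285,110,315,150,.1,.135),tongs=(200,145,235,220,.008,.03),bowl=(185,225,230,270,.04,.08),green=(370,285,440,335,.05,.09),tray=(130,140,200,230,.03,.06)).items():
    print(n,end=' ');rect(*a)
im=cv2.imread('pics/t0.png')[110:285,280:470];cv2.imwrite('pics/c0.png',cv2.resize(im,None,fx=3.4,fy=3.4,interpolation=cv2.INTER_CUBIC))
K=s['intrinsics'];print(K,np.linalg.inv(s['world_to_cam'])[:3,3])
E
```

```text
cab 9442 0.235 [array([ 516.6, -290.5]), array([287.1, 330.7]), np.float64(85.3)] [[340.0, -420.0], [670.0, -447.0], [693.0, -161.0], [364.0, -134.0]]
cab_knob_door 548 0.214 [array([ 527.5, -170.3]), array([ 46. , 332.1]), np.float64(85.1)] [[360.0, -179.0], [691.0, -207.0], [695.0, -162.0], [364.0, -133.0]]
tin 282 0.08 [array([570.1, -11.4]), array([ 97.3, 181.9]), np.float64(78.6)] [[471.0, -41.0], [650.0, -77.0], [669.0, 18.0], [491.0, 54.0]]
jar 253 0.111 [array([799. , -48.8]), array([57.6, 57.9]), np.float64(88.4)] [[769.0, -77.0], [827.0, -78.0], [829.0, -21.0], [771.0, -19.0]]
dredger 311 0.13 [array([801.7,  44.6]), array([66.2, 67. ]), np.float64(74.3)] [[761.0, 22.0], [825.0, 4.0], [843.0, 67.0], [778.0, 85.0]]
tongs 678 0.026 [array([622.1, 332.2]), array([262.6, 120.7]), np.float64(2.5)] [[488.0, 387.0], [494.0, 266.0], [756.0, 278.0], [751.0, 398.0]]
bowl 333 0.068 [array([387.6, 349.1]), array([125.1, 127.1]), np.float64(1.9)] [[323.0, 411.0], [327.0, 284.0], [452.0, 288.0], [448.0, 415.0]]
green 401 0.086 [array([ 200.7, -328.9]), array([ 98.4, 185. ]), np.float64(14.9)] [[129.0, -252.0], [177.0, -431.0], [272.0, -406.0], [224.0, -227.0]]
tray 1789 0.056 [array([593.7, 501.9]), array([181.8, 257.4]), np.float64(80.3)] [[452.0, 434.0], [705.0, 391.0], [736.0, 570.0], [482.0, 613.0]]
[[505.1719155    0.         285.04349297]
 [  0.         505.1719155  209.58315786]
 [  0.           0.           1.        ]] [0.3813811  0.076517   1.77237351]
```

View pics/c0.png

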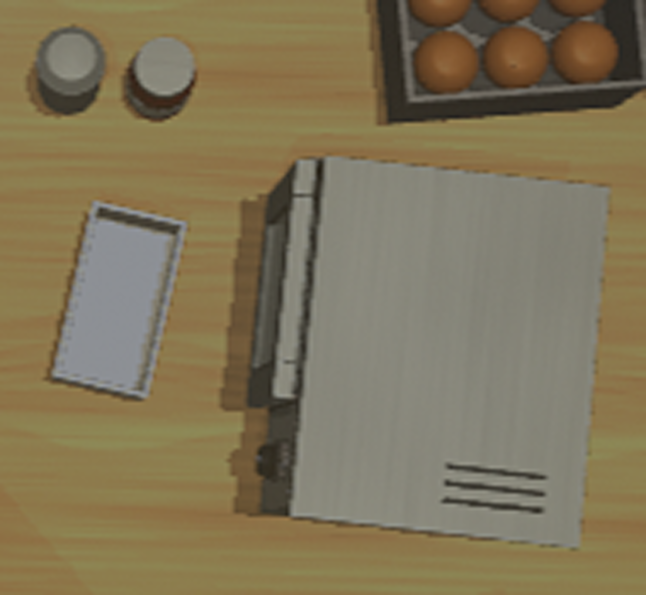

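```bash
cat >> h.py <<'E'
from scipy.spatial.transform import Rotation as Ro
yh=np.array([.9966,-.083,0]);xh=np.array([-.083,-.9966,0]);C=np.array([515.5,-303,0])
cab=lambda x,y,z=0:C+x*xh+y*yh+np.array([0,0,z])
def go(p,yaw=None):
    "shift/turn (tool axes, mm/deg) from the measured pose to TCP p (mm), tool down with tool y at azimuth yaw"
    s=r.get_state();R=Ro.from_quat(s['eef_rot']);M=R.as_matrix()
    out=M.T@(np.array(p)-1000*s['tool_pos'])
    if yaw is None: t=np.zeros(3)
    else:
        a=np.radians(yaw);y=np.array([np.cos(a),np.sin(a),0]);z=np.array([0,0,-1]);T=np.c_[np.cross(y,z),y,z]
        t=np.degrees((R.inv()*Ro.from_matrix(T)).as_rotvec())
    print('t',round(s['clock'],2),'pos',np.round(1000*s['tool_pos'],1),'yaw',np.round(np.degrees(np.arctan2(M[1,1],M[0,1])),1),'F',np.round(s['contact_force'],1),'shift',np.round(out,1),'turn',np.round(t,1))
E
python3 -c "
from h import *
go([556,-80.6,213],-11.4);print(cab(-137,160),cab(-155,-35),cab(-155,-60))"
```

```text
t 0.1 pos [261.9 566.8 213. ] yaw 65.2 F [-0.1  0.3 -0.4] shift [-538.5 -464.4    0.8] turn [-0.1  0.1 76.6]
[ 686.327  -179.7458    0.    ] [ 493.484 -145.622    0.   ] [ 468.569 -143.547    0.   ]
```

Emit:
{"api": "move_arm", "payload": {
  "motion": [
    [-538,-465,-10,0,0,76.5,0],
    [-538,-465,-10,0,0,76.5,0],
    [-538,-465,-10,0,0,76.5,0],
    [-538,-465,-10,0,0,76.5,0],
    [-538,-465,-10,0,0,76.5,0]
  ]
}}

```text
clock: 0.72
tool_pos: [0.3915, 0.2808, 0.2181]
eef_rot: [0.635, 0.772, 0.0, 0.0]
contact_force: [0.3, 0.6, 0.1]
opening: 0.995
finger_force: 0.0
```

```bash
python3 -c "
from h import *
go([556,-80.6,223],-11.4)"
```

```text
t 0.72 pos [391.5 280.8 218.1] yaw 11.1 F [0.3 0.6 0.1] shift [-386.4   91.5   -4.9] turn [ 0.  -0.  22.5]
```

Emit:
{"api": "move_arm", "payload": {
  "motion": [
    [-386,91,-5,0,0,22.5,0],
    [-386,91,-5,0,0,22.5,0],
    [-386,91,-5,0,0,22.5,0],
    [-386,91,-5,0,0,22.5,0],
    [-386,91,-5,0,0,22.5,0]
  ]
}}

```text
clock: 1.35
tool_pos: [0.5224, -0.0027, 0.2219]
eef_rot: [0.772, 0.636, 0.0, -0.0]
contact_force: [0.9, 0.2, -0.3]
opening: 0.997
finger_force: 0.0
```

```bash
python3 -c "
from h import *
go([556,-80.6,200],-11.4)"
```

```text
t 1.35 pos [522.4  -2.7 221.9] yaw -11.0 F [ 0.9  0.2 -0.3] shift [-70.1  47.9  21.9] turn [-0.  -0.   0.4]
```

Emit:
{"api": "move_arm", "payload": {
  "motion": [
    [-70,48,22,0,0,0,0],
    [-70,48,22,0,0,0,0],
    [-70,48,22,0,0,0,0],
    [-70,48,22,0,0,0,0]
  ]
}}

```text
clock: 1.85
tool_pos: [0.5551, -0.0771, 0.1999]
eef_rot: [0.771, 0.637, 0.0, -0.001]
contact_force: [0.3, 0.1, 0.8]
opening: 0.999
finger_force: 0.0
```

```bash
python3 - <<'E'
from h import *
go([556,-80.6,120],-11.4); s=snap('wrist','w1')
W=pts(s);w=W[(W[...,2]>.055)&(W[...,2]<.085)]*1000
w=w[(abs(w[:,0]-570)<130)&(abs(w[:,1]+11)<90)]
R=cv2.minAreaRect(w[:,:2].astype(np.float32));print(R,cv2.boxPoints(R).round().tolist())
E
```

```text
t 1.85 pos [555.1 -77.1 199.9] yaw -10.9 F [0.3 0.1 0.8] shift [-3.4  1.6 79.9] turn [-0.1 -0.1  0.5]
((570.070556640625, -10.971488952636719), (97.21417236328125, 181.94361877441406), 78.43621063232422) [[471.0, -40.0], [649.0, -77.0], [669.0, 18.0], [491.0, 55.0]]
```

View pics/w1.png

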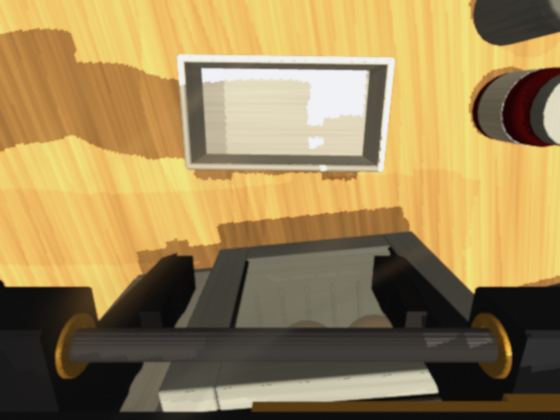

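The wrist view confirms the tin: its near rim runs from (187,168) to (383,168), parallel to the fingers, with open bench between it and the door. I'll lower the fingers into that gap.

Emit:
{"api": "move_arm", "payload": {
  "motion": [
    [-2,1,60,0,0,0.5,0],
    [-2,1,110,0,0,0.5,0],
    [-2,1,140,0,0,0.5,0],
    [-2,1,168,0,0,0.5,0],
    [-2,1,168,0,0,0.5,0]
  ]
}}

```text
clock: 2.52
tool_pos: [0.5548, -0.0789, 0.0309]
eef_rot: [0.774, 0.634, -0.001, -0.002]
contact_force: [0.1, 0.3, 1.3]
opening: 1.006
finger_force: 0.0
```

```bash
python3 - <<'E'
from h import *
s=dict(np.load('pics/w1.npz'));print(np.linalg.inv(s['world_to_cam'])[:3,3])
go([590,90,31],-11.4)
E
```

```text
[0.57060797 0.00059458 0.37150083]
t 2.52 pos [554.8 -78.9  30.9] yaw -11.4 F [0.1 0.3 1.3] shift [172.5   1.3  -0. ] turn [-0.2 -0.   0. ]
```

Emit:
{"api": "move_arm", "payload": {
  "motion": [
    [6,0,0,0,0,0,0],
    [12,0,0,0,0,0,0],
    [20,0,0,0,0,0,0],
    [30,0,0,0,0,0,0],
    [40,0,0,0,0,0,0]
  ]
}}

```text
clock: 3.15
tool_pos: [0.5645, -0.0417, 0.0324]
eef_rot: [0.775, 0.632, 0.0, 0.0]
contact_force: [-0.8, -2.8, 2.8]
opening: 0.998
finger_force: 1.6
```

Emit:
{"api": "move_arm", "payload": {
  "motion": [
    [12,0,0,0,0,0,0],
    [24,0,0,0,0,0,0],
    [36,0,0,0,0,0,0],
    [48,0,0,0,0,0,0],
    [60,0,0,0,0,0,0]
  ]
}}

```text
clock: 3.78
tool_pos: [0.5762, 0.0179, 0.032]
eef_rot: [0.774, 0.633, -0.0, -0.0]
contact_force: [-0.9, -2.3, 1.8]
opening: 1.001
finger_force: 1.5
```

```bash
cat >> h.py <<'E'
def tin(f,name='top',c=(590,60)):
    s=snap(name,f);W=pts(s);w=W[(W[...,2]>.058)&(W[...,2]<.08)]*1000
    w=w[(abs(w[:,0]-c[0])<130)&(abs(w[:,1]-c[1])<130)];R=cv2.minAreaRect(w[:,:2].astype(np.float32));print(R,cv2.boxPoints(R).round().tolist())
E
python3 - <<'E'
from h import *
go([590,90,31],-11.4); tin('t2'); 
E
```

```text
t 3.77 pos [576.2  17.9  32. ] yaw -11.5 F [-0.9 -2.3  1.8] shift [73.4 -0.9  1. ] turn [-0.  -0.  -0.1]
((596.3778076171875, 110.13072204589844), (51.400665283203125, 184.88186645507812), 67.9691162109375) [[501.0, 121.0], [672.0, 52.0], [692.0, 99.0], [520.0, 169.0]]
```

Emit:
{"api": "move_arm", "payload": {
  "motion": [
    [12,0,0,0,0,0,0],
    [24,0,0,0,0,0,0],
    [36,0,0,0,0,0,0],
    [48,0,0,0,0,0,0],
    [58,0,0,0,0,0,0]
  ]
}}

```text
clock: 4.45
tool_pos: [0.5877, 0.0751, 0.0319]
eef_rot: [0.774, 0.633, 0.0, -0.0]
contact_force: [-0.1, -1.9, -0.3]
opening: 1.0
finger_force: 0.8
```

Emit:
{"api": "move_arm", "payload": {
  "motion": [
    [8,0,0,0,0,0,0],
    [14,0,0,0,0,0,0],
    [18,0,0,0,0,0,0],
    [18,0,0,0,0,0,0]
  ]
}}

```text
clock: 4.95
tool_pos: [0.5916, 0.0921, 0.0321]
eef_rot: [0.774, 0.633, 0.0, -0.0]
contact_force: [0.8, 0.4, 1.0]
opening: 0.999
finger_force: 0.0
```

Emit:
{"api": "move_arm", "payload": {
  "motion": [
    [-20,0,0,0,0,0,0],
    [-40,0,0,0,0,0,0],
    [-40,0,-60,0,0,0,0.5],
    [-40,0,-120,0,0,0,1],
    [-40,0,-180,0,0,0,1]
  ]
}}

```text
clock: 5.58
tool_pos: [0.5827, 0.0496, 0.2138]
eef_rot: [0.775, 0.631, -0.0, 0.0]
contact_force: [1.3, -0.5, -0.0]
opening: 0.68
finger_force: 0.0
```

```bash
python3 - <<'E'
from h import *
go([590,90,31],-11.4); tin('w3','wrist',(600,150)); tin('t3','top',(600,150))
E
```

```text
t 5.58 pos [582.7  49.6 213.8] yaw -11.7 F [ 1.3 -0.5 -0. ] shift [ 41.2  -0.9 182.8] turn [-0.   0.  -0.3]
((601.5531616210938, 148.85693359375), (96.27117919921875, 182.26112365722656), 78.25482940673828) [[503.0, 120.0], [681.0, 83.0], [701.0, 177.0], [522.0, 215.0]]
((601.83837890625, 148.48162841796875), (97.01688385009766, 182.0714874267578), 78.82157897949219) [[503.0, 119.0], [682.0, 83.0], [701.0, 178.0], [522.0, 214.0]]
```

View pics/t3.png

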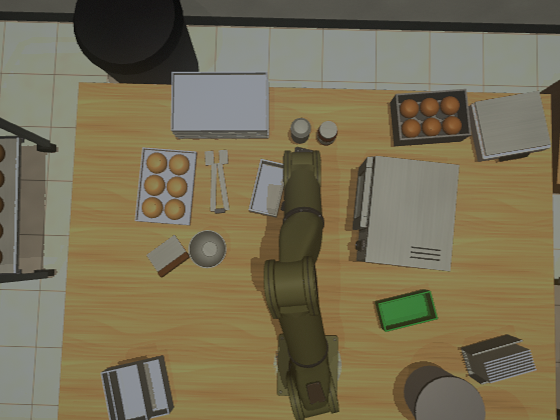

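The tin's centre is now at (601,149), about 42 mm outside the swing, and the tongs haven't moved. Next I'll press the door.

```bash
python3 - <<'E'
from h import *
go(cab(-190,-35,180),-4.75)
E
```

```text
t 5.67 pos [587.5  49.7 218.6] yaw -11.7 F [ 0.6 -0.1 -1.6] shift [-175.7  -57.1   37.3] turn [ 0.7 -0.1 -7. ]
```

Emit:
{"api": "move_arm", "payload": {
  "motion": [
    [-50,-16,0,0,0,-7,1],
    [-100,-32,10,0,0,-7,1],
    [-150,-48,30,0,0,-7,1],
    [-173,-58,38,0,0,-7,1],
    [-173,-58,38,0,0,-7,1]
  ]
}}

```text
clock: 6.3
tool_pos: [0.4892, -0.109, 0.1732]
eef_rot: [0.737, 0.676, -0.002, -0.001]
contact_force: [-0.4, -0.4, 0.2]
opening: 0.024
finger_force: 0.0
```

```bash
python3 - <<'E'
from h import *
go(cab(-164,-35,180),-4.75)
E
```

```text
t 6.3 pos [ 489.2 -109.   173.2] yaw -4.9 F [-0.4 -0.4  0.2] shift [-27.2   7.4  -6.8] turn [-0.2  0.1 -0.1]
```

Emit:
{"api": "move_arm", "payload": {
  "motion": [
    [-10,7,-5,0,0,0,1],
    [-22,7,-5,0,0,0,1],
    [-26,7,-5,0,0,0,1],
    [-29,7,-5,0,0,0,1],
    [-31,7,-5,0,0,0,1]
  ]
}}

```text
clock: 6.92
tool_pos: [0.4968, -0.1357, 0.1791]
eef_rot: [0.734, 0.679, 0.001, -0.001]
contact_force: [0.2, 5.1, 3.1]
opening: 0.004
finger_force: 2.1
```

```bash
python3 - <<'E'
from h import *
go(cab(-159.5,-35,180),-4.75)
E
```

```text
t 6.92 pos [ 496.8 -135.7  179.1] yaw -4.4 F [0.2 5.1 3.1] shift [-5.6 -2.5 -0.9] turn [ 0.  -0.1  0.3]
```

Emit:
{"api": "move_arm", "payload": {
  "motion": [
    [-1,0,0,0,0,0,1],
    [-2,0,0,0,0,0,1],
    [-3,0,0,0,0,0,1],
    [-3,0,0,0,0,0,1]
  ]
}}

```text
clock: 7.42
tool_pos: [0.4961, -0.1393, 0.179]
eef_rot: [0.734, 0.679, 0.0, -0.001]
contact_force: [-0.9, 6.1, 4.6]
opening: 0.006
finger_force: 2.9
```

Emit:
{"api": "move_arm", "payload": {
  "motion": [
    [-1,0,0,0,0,0,1],
    [-2,0,0,0,0,0,1],
    [-2,0,0,0,0,0,1]
  ]
}}

```text
clock: 7.8
tool_pos: [0.4961, -0.1393, 0.1791]
eef_rot: [0.734, 0.68, 0.001, -0.002]
contact_force: [-1.3, 9.3, 6.1]
opening: 0.004
finger_force: 4.9
```

The position has stopped changing while the force climbs, so the door is on its hard stop. I'll withdraw now.

Emit:
{"api": "move_arm", "payload": {
  "motion": [
    [40,0,0,0,0,0,1],
    [90,0,0,0,0,0,1],
    [110,0,-30,0,0,0,1],
    [110,0,-60,0,0,0,1],
    [110,0,-60,0,0,0,1]
  ]
}}

```text
clock: 8.43
tool_pos: [0.5065, -0.034, 0.2407]
eef_rot: [0.735, 0.678, 0.001, 0.002]
contact_force: [0.2, -0.2, -0.5]
opening: 0.003
finger_force: 0.0
```

```bash
python3 - <<'E'
from h import *
go(cab(-137,-10,180),-4.75)
s=snap('wrist','w4'); W=pts(s)*1000
t=snap('top','t4'); W2=pts(t)*1000
for w in (W,W2):
    w=w.reshape(-1,3); w=w[(w[:,2]>208)&(w[:,2]<233)]
    d=w-C; xc=d[:,:2]@xh[:2]; yc=d[:,:2]@yh[:2]
    k=(xc<-140)&(xc>-230)&(yc>-75)&(yc<165); 
    for y in range(-70,160,30):
        m=k&(abs(yc-y)<8)
        if m.sum()>2: print(y,m.sum(),np.percentile(xc[m],[3,97]).round())
E
```

```text
t 8.43 pos [506.5 -34.  240.7] yaw -4.6 F [ 0.2 -0.2 -0.5] shift [-130.3   20.5   61. ] turn [0.3 0.1 0.2]
80 336 [-170. -156.]
110 481 [-167. -150.]
140 603 [-161. -143.]
20 5 [-171. -168.]
50 21 [-175. -162.]
80 34 [-174. -155.]
110 32 [-167. -149.]
140 31 [-160. -142.]
```

View pics/w4.png

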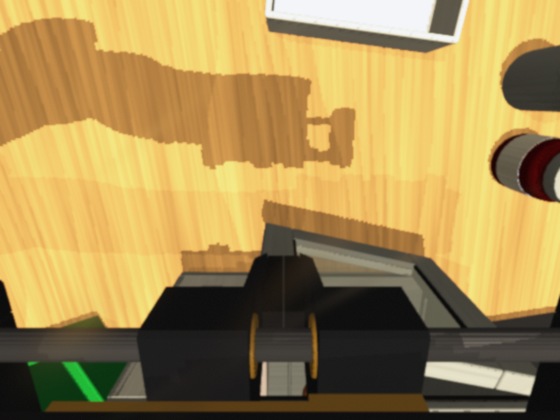

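The door is ajar at about 0.21 rad; its top edge runs from about (268,228) to (430,260), with a gap behind it. The tin is well clear. I'll go over the door and down behind its free edge.

```bash
python3 - <<'E'
from h import *
go(cab(-153,-22,245),-12.75)
E
```

```text
t 8.53 pos [504.6 -33.8 238.7] yaw -4.6 F [-0.4  0.3  1. ] shift [-114.4   10.9   -6.2] turn [0.  0.1 8.2]
```

Emit:
{"api": "move_arm", "payload": {
  "motion": [
    [0,0,-14,0,0,8,1],
    [-40,4,-14,0,0,8,1],
    [-80,8,-14,0,0,8,1],
    [-114,10,-14,0,0,8,1],
    [-114,10,-14,0,0,8,1]
  ]
}}

```text
clock: 9.15
tool_pos: [0.5043, -0.1511, 0.2518]
eef_rot: [0.782, 0.623, -0.002, 0.0]
contact_force: [0.7, 1.1, 0.3]
opening: 0.003
finger_force: 0.0
```

```bash
python3 - <<'E'
from h import *
go(cab(-153,-22,178),-12.75)
s=snap('wrist','w5'); t=snap('scene','s5')
a=cv2.resize(cv2.imread('pics/s5.png')[180:360,110:290],(560,560));cv2.imwrite('pics/c5.png',a)
E
```

```text
t 9.15 pos [ 504.3 -151.1  251.8] yaw -12.9 F [0.7 1.1 0.3] shift [ 3.   1.5 73.8] turn [-0.1  0.1 -0.2]
```

View pics/c5.png

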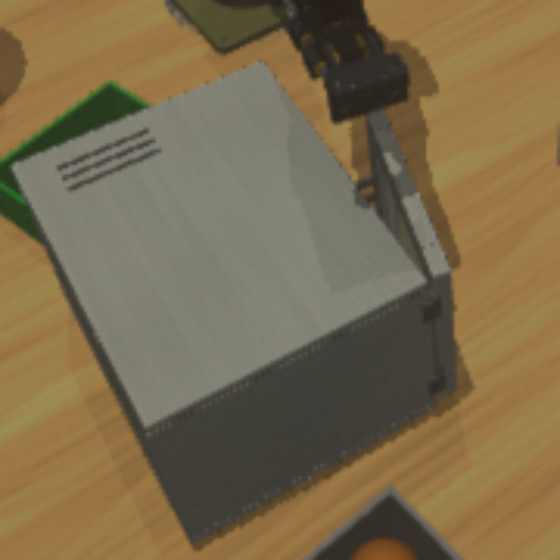

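The crop shows the door ajar, its free edge at about (380,110), with the gripper over the gap and clear above the cabinet. I'll lower slowly.

Emit:
{"api": "move_arm", "payload": {
  "motion": [
    [2,1,15,0,0,0,1],
    [2,1,28,0,0,0,1],
    [2,1,36,0,0,0,1],
    [2,1,44,0,0,0,1],
    [2,1,44,0,0,0,1]
  ]
}}

```text
clock: 9.88
tool_pos: [0.5069, -0.145, 0.2085]
eef_rot: [0.78, 0.626, -0.0, -0.0]
contact_force: [-0.3, 0.6, 0.5]
opening: 0.006
finger_force: 0.0
```

Emit:
{"api": "move_arm", "payload": {
  "motion": [
    [-2,0,10,0,0,0,1],
    [-2,0,20,0,0,0,1],
    [-2,0,28,0,0,0,1],
    [-2,0,28,0,0,0,1]
  ]
}}

```text
clock: 10.38
tool_pos: [0.5063, -0.147, 0.1803]
eef_rot: [0.78, 0.626, -0.0, -0.001]
contact_force: [0.5, 0.3, -0.1]
opening: 0.001
finger_force: 0.0
```

```bash
cat >> h.py <<'E'
def arc(deg,off,rad=172,z=180):
    a=np.radians(deg);u=-np.cos(a)*yh-np.sin(a)*xh;m=np.sin(a)*yh-np.cos(a)*xh
    go(cab(-137,160,z)+rad*u-off*m,-4.75-deg)
E
python3 - <<'E'
from h import *
p=1000*r.get_state()['tool_pos']-cab(-137,160);print('radius',np.hypot(*p[:2]),'ang',np.degrees(np.arctan2(-p@xh,-p@yh)))
for d in (15,25,35,45,55): arc(d,9)
E
```

```text
radius 183.02120567016414 ang 5.556113802175354
t 10.38 pos [ 506.3 -147.   180.3] yaw -12.5 F [ 0.5  0.3 -0.1] shift [19.8 11.1  0.2] turn [-0.1 -0.   7.2]
t 10.38 pos [ 506.3 -147.   180.3] yaw -12.5 F [ 0.5  0.3 -0.1] shift [49.4 15.9  0.2] turn [-0.1  0.  17.2]
t 10.38 pos [ 506.3 -147.   180.3] yaw -12.5 F [ 0.5  0.3 -0.1] shift [77.8 25.9  0.2] turn [-0.1  0.  27.2]
t 10.38 pos [ 506.3 -147.   180.3] yaw -12.5 F [ 0.5  0.3 -0.1] shift [104.   40.5   0.2] turn [-0.1  0.  37.2]
t 10.38 pos [ 506.3 -147.   180.3] yaw -12.5 F [ 0.5  0.3 -0.1] shift [127.2  59.5   0.2] turn [-0.1  0.  47.2]
```

Emit:
{"api": "move_arm", "payload": {
  "motion": [
    [20,11,0,0,0,7,1],
    [35,13,0,0,0,12,1],
    [49,16,0,0,0,17,1],
    [64,21,0,0,0,22,1],
    [78,26,0,0,0,27,1]
  ]
}}

```text
clock: 11.0
tool_pos: [0.5495, -0.0765, 0.1813]
eef_rot: [0.905, 0.425, 0.0, 0.0]
contact_force: [-0.1, -0.9, -0.3]
opening: 0.006
finger_force: 0.4
```

```bash
python3 - <<'E'
from h import *
for d in (35,40,45,50,55,60): arc(d,9)
E
```

```text
t 11.0 pos [549.5 -76.5 181.3] yaw -39.7 F [-0.1 -0.9 -0.3] shift [-0.9 -0.7  1.3] turn [ 0.  -0.   0.1]
t 11.0 pos [549.5 -76.5 181.3] yaw -39.7 F [-0.1 -0.9 -0.3] shift [14.2 -0.9  1.3] turn [ 0.  -0.   5.1]
t 11.0 pos [549.5 -76.5 181.3] yaw -39.7 F [-0.1 -0.9 -0.3] shift [29.1  0.3  1.3] turn [ 0.  -0.  10.1]
t 11.0 pos [549.5 -76.5 181.3] yaw -39.7 F [-0.1 -0.9 -0.3] shift [44.   2.8  1.3] turn [ 0.  -0.  15.1]
t 11.0 pos [549.5 -76.5 181.3] yaw -39.7 F [-0.1 -0.9 -0.3] shift [58.5  6.6  1.3] turn [ 0.  -0.  20.1]
t 11.0 pos [549.5 -76.5 181.3] yaw -39.7 F [-0.1 -0.9 -0.3] shift [72.7 11.7  1.3] turn [ 0.  -0.  25.1]
```

Contact is light and tracking is good.

Emit:
{"api": "move_arm", "payload": {
  "motion": [
    [14,-1,0,0,0,5,1],
    [29,0,0,0,0,10,1],
    [44,3,0,0,0,15,1],
    [58,7,0,0,0,20,1],
    [73,12,0,0,0,25,1]
  ]
}}

```text
clock: 11.62
tool_pos: [0.6049, -0.0277, 0.1812]
eef_rot: [0.976, 0.219, -0.0, -0.0]
contact_force: [-1.0, -1.2, -0.3]
opening: 0.007
finger_force: 0.4
```

```bash
python3 - <<'E'
from h import *
for d in (65,70,75,80,84,87): arc(d,9)
E
```

```text
t 11.62 pos [604.9 -27.7 181.2] yaw -64.7 F [-1.  -1.2 -0.3] shift [14.8  0.1  1.2] turn [-0.   0.   5.1]
t 11.62 pos [604.9 -27.7 181.2] yaw -64.7 F [-1.  -1.2 -0.3] shift [29.8  1.3  1.2] turn [-0.   0.  10.1]
t 11.62 pos [604.9 -27.7 181.2] yaw -64.7 F [-1.  -1.2 -0.3] shift [44.6  3.9  1.2] turn [-0.   0.  15.1]
t 11.62 pos [604.9 -27.7 181.2] yaw -64.7 F [-1.  -1.2 -0.3] shift [59.2  7.6  1.2] turn [-0.   0.  20.1]
t 11.62 pos [604.9 -27.7 181.2] yaw -64.7 F [-1.  -1.2 -0.3] shift [70.5 11.6  1.2] turn [-0.   0.  24.1]
t 11.62 pos [604.9 -27.7 181.2] yaw -64.7 F [-1.  -1.2 -0.3] shift [78.9 15.   1.2] turn [-0.   0.  27.1]
```

Emit:
{"api": "move_arm", "payload": {
  "motion": [
    [15,0,0,0,0,5,1],
    [30,1,0,0,0,10,1],
    [45,4,0,0,0,15,1],
    [59,8,0,0,0,20,1],
    [68,11,0,0,0,23,1]
  ]
}}

```text
clock: 12.25
tool_pos: [0.6714, -0.0079, 0.181]
eef_rot: [1.0, 0.021, -0.0, -0.0]
contact_force: [-0.8, -0.1, 0.1]
opening: 0.011
finger_force: 0.3
```

```bash
python3 - <<'E'
from h import *
for d in (86,88,90): arc(d,9)
E
```

```text
t 12.25 pos [671.4  -7.9 181. ] yaw -87.6 F [-0.8 -0.1  0.1] shift [8.3 0.  1. ] turn [-0.   0.   3.2]
t 12.25 pos [671.4  -7.9 181. ] yaw -87.6 F [-0.8 -0.1  0.1] shift [14.3  0.2  1. ] turn [-0.   0.   5.2]
t 12.25 pos [671.4  -7.9 181. ] yaw -87.6 F [-0.8 -0.1  0.1] shift [20.3  0.5  1. ] turn [-0.   0.   7.2]
```

Now the last few degrees, then back off from the door and lift.

Emit:
{"api": "move_arm", "payload": {
  "motion": [
    [6,0,0,0,0,2,1],
    [12,0,0,0,0,4,1],
    [17,0,0,0,0,6,1],
    [17,0,0,0,0,6,1]
  ]
}}

```text
clock: 12.75
tool_pos: [0.6883, -0.0081, 0.1811]
eef_rot: [1.0, -0.031, 0.0, 0.0]
contact_force: [-0.2, 0.3, -0.8]
opening: 0.004
finger_force: 0.0
```

Emit:
{"api": "move_arm", "payload": {
  "motion": [
    [-20,0,0,0,0,0,1],
    [-40,0,0,0,0,0,1],
    [-40,0,-60,0,0,0,1],
    [-60,0,-120,0,0,0,1],
    [-110,0,-140,0,0,0,1]
  ]
}}

```text
clock: 13.38
tool_pos: [0.5805, -0.0025, 0.3248]
eef_rot: [1.0, -0.03, 0.004, 0.001]
contact_force: [-0.7, 0.2, -0.3]
opening: 0.004
finger_force: 0.0
```

```bash
python3 - <<'E'
from h import *
go([450,0,350]); t=snap('top','t6'); s=snap('scene','s6'); 
for f in (t,s):
    w=pts(f).reshape(-1,3)*1000; d=w-cab(-137,160); xc=d@xh; yc=d@yh
    k=(w[:,2]>150)&(w[:,2]<235)&(xc<-25)&(xc>-235)&(abs(yc)<50)
    print(k.sum())
    if k.sum()>10:
        for x in (-210,-170,-130,-90,-50):
            m=k&(abs(xc-x)<12)
            if m.sum()>2: print(x,m.sum(),np.percentile(yc[m],[3,97]).round())
E
```

```text
t 13.38 pos [580.5  -2.5 324.8] yaw -93.5 F [-0.7  0.2 -0.3] shift [-130.2    5.5  -26.4] turn [0. 0. 0.]
219
-210 66 [-0. 17.]
-90 16 [10. 18.]
-50 61 [-1. 17.]
1057
-210 120 [ 3. 19.]
-170 121 [ 3. 18.]
-130 128 [ 1. 18.]
-90 132 [ 0. 17.]
-50 131 [ 1. 17.]
```

View pics/s6.png

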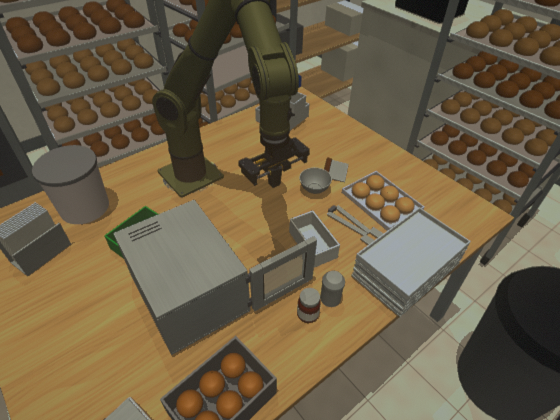

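The door stands square to the front, from (250,275) to (315,260). The tin at (315,237) is clear of it, the jar and dredger are where they were, and the arm is free. Handing in.

Emit:
{"api": "move_arm", "payload": {
  "motion": [
    [0,0,0,0,0,0,1],
    [0,0,0,0,0,0,1]
  ]
}}

```text
clock: 13.72
tool_pos: [0.5787, -0.0009, 0.3203]
eef_rot: [1.0, -0.03, -0.0, 0.0]
contact_force: [-0.2, 0.2, 0.6]
opening: 0.005
finger_force: 0.0
```

```bash
python3 -c "
from plant import finish_job
print(finish_job())"
```

```text
the job is handed in; nothing more can be done
None
```

The job is handed in at 13.7 s: the tin was slid about 42 mm clear of the door's swing, the catch was pressed and the door popped ajar, and it now stands open at about 90° with nothing else seen to move in the last pictures.

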